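# Weight the marking carriage and hold it in the spine notch

### The arm

A 6-joint arm with a two-finger parallel gripper is mounted at the origin on the work surface. World frame = base frame: x ahead of the robot, y to its left, z up, the work surface at z = 0. Lengths are in m, angles in degrees, forces in N, time in s.
With the tool pointing down it reaches from about 0.425 to 1.125 m from the base axis. Payload 14.9 kg.
Tool frame: the origin (TCP) lies between the finger pads, 19 mm behind the fingertips; this is the grasp point; z points along the fingers, y is the direction in which the jaws open and shut (so a half turn about z gives the same grasp; the last joint's range is limited). The gripper opens to 91 mm and grips with 3 to 60 N. Pads are 32 mm wide; open, the fingers measure 118 mm over their backs; the gripper's body (76 mm by 178 mm) begins 60 mm behind the grasp point.
Start: joints at [-76.908, 21.709, 99.362, -0, 58.929, -1.908], TCP at [0.181, -0.676, 0.233] pointing down, gripper open.
Joint ranges: [-158.91, 158.91], [-42.39, 125.64], [0.06, 152.35], [-60.88, 240.88], [17.5, 164.5], [-176.32, 176.32]. Speed limits (degrees/s): [108.29, 108.29, 136.94, 180, 180, 180].

### API

Orientations are given as [roll, pitch, yaw] about the fixed x, y, z axes, in that order (R = Rz(yaw) Ry(pitch) Rx(roll)).
In Python, from rig import env gives the robot as it stands.
- The arm moves only by the shell command python3 -m crank 'ROWS' [FORCE]. ROWS is JSON, a list of rows, each an object with "hand": the opening, from -1 (shut) to 1 (fully open), so that 0 is half open; "slide": the shift along the world's x, y, z normalised to -1 to 1, where 1 is 20 mm, a list of three; "dr": the turn, a rotation vector about the world's x, y, z normalised to -1 to 1, where 1 is 0.1 rad, a list of three. In form: [{"hand": hand, "slide": [x, y, z], "dr": [ax, ay, az]}, ...]. A call has 1 to 8 rows; each row shifts and turns the commanded pose from where the row before left it; what a row does not reach is not made up. A row lasts 1/12 s, in which the tool goes at most 41.7 mm and 7.16 degrees, less where a joint would pass 70% of its speed; a pose out of reach is approached as far as the arm can. A call with a number of a shift or a turn outside -1 to 1 is refused whole. A call with a gripper value outside its range is refused whole. The fingers move at their own pace and stop on an object; FORCE is the grip in N (left out, the last holds). Time passes only in rows, so rows that do not move let the fingers close. It gives the time, the measured TCP pose, the force and the opening at its end, in the units of the state.
- env.get_state(): the state, without advancing time (a new reading comes with each control period).
- env.get_image(name): name is "scene" or "top" or "wrist"; returns a dict with "img" (480x640x3 uint8, blue, green, red), "intrinsics" (3x3 intrinsics, pixels), "k1" (the pictures are not rectified: a ray, as slopes to the right and down, at radius r is drawn at 1 + k1 r^2 times it, then the intrinsics apply), "T" (4x4, takes a point from camera to world coordinates). Camera axes: x right, y down, z forward; pixel columns grow to the right and rows downward; lengths in m; the calibration is good to about 2 mm. A picture is of the moment at which its call begins. There is no depth.
- env.close_job(): hands the job in, once; it reports no verdict.
The state is a dict: "clock": time; "q": joint angles; "qd": joint speeds; "effort": joint torques, N m; "eef_pos": TCP position; "ee_rot": TCP orientation; "ft_force": force on the tool from outside, world axes, zero at the start; "moment": the same for the moment, N m; "width": opening from 0.0 (shut) to 1.0 (fully open).
Only numpy, scipy, OpenCV 4.12 (cv2) and the standard library are available. Lean on these libraries where they do the work, as an engineer would, in place of code of your own. Each camera call takes 0.05 s, during which the arm holds its last target. There are 200 camera calls.

### The job

On the bookbinder's marking jig, first lower the brass weight ring gently over the upright post of the blue carriage until it sits fully down on the carriage, without dropping it. Only then take the carriage by the post above the ring and slide it along its rail towards the red station plate until you feel its ball click into the notch there, without running on past the notch. Finish still gripping the post with the carriage at rest in the notch; leave everything else on the table where it is.

Things in the scene. Friction and masses are not known exactly. Their poses are not given: they have to be found in the camera images.
- brass_ring: brass weight ring with a plain through hole: outside diameter 44 mm, bore 20 mm, 24 mm high, about 0.25 kg. Stands flat on the table. Origin at the centre of its underside, z up along the bore; its yaw means nothing.
- carriage: blue carriage with a bright steel upright post fixed on it: post diameter 14 mm, 58 mm tall, its top 4 mm tapered to diameter 6 mm. Origin at the centre of the post's foot on the carriage's flat top face (45 mm above the table), z up; y axis along the rail towards the notch. The seated ring leaves the upper 34 mm of the post free to grip.
- post_top (a point): centre of the post's top end, 58 mm above its foot. The blue carriage that bears the post is a flat block 56 mm along the rail, 74 mm across (in the post's axes 46 mm to -x, 28 mm to +x of the post), 16 mm thick. It slides only along the rail, with about 1 N of friction, stays where it is left, and starts 80 to 200 mm short of the notch.
- notch (a point): the point, at the height of the carriage's top face, where the foot of the post lies when the carriage sits in the notch; y axis along the rail, the way the carriage must travel (as the post's). The rail goes on for at least 30 mm beyond.
- station: red plate, 34 mm long along the rail, fixed to the jig board's edge towards the robot; its white centre line is level with the notch, and a white line on the carriage meets it there. Two low brass ridges cross under the carriage 6 mm before and 6 mm after the notch. Origin on the table under the notch point, axes as the notch's.
- ball (a point): centre of the spring ball under the carriage, 35 mm to the robot's side of the post's axis. From about 12 mm before the notch its resistance grows to about 7 to 11 N, vanishes at the first ridge's crest (6 mm before), then it pulls the carriage forward to settle in the notch. Leaving on the far side takes as much again.
- jig: wooden board that carries the rail, 350 mm along the rail (its y), 112 mm across, 12 mm high, fixed to the table; origin on the table under the rail's middle, 45 mm below the post's foot height.
- wood_ring: dark wooden ring of the same shape as the brass ring (44 mm outside, 20 mm bore, 24 mm high), not to be used; origin at the centre of its underside.
- bone_folder: white flat folding bone, 18 x 139 x 6 mm, lying between the robot and the jig, long axis along its y; origin under its middle.
- glue_bottle: white glue bottle with orange cap, diameter 40 mm, 110 mm tall, standing; origin at the centre of its underside.
- ring_vase: white ring-shaped ceramic vase, about 36 x 114 mm, 142 mm tall, standing; origin at the centre of its underside.
Mind the look-alikes: they are no part of the job. Several things look just like the brass_ring: the one meant starts farthest to the robot's left.

How it is judged (in metres and radians):
On the way:
1. the brass ring sits fully down on the carriage, around the post, while the carriage is still well short of the notch (horizontal distance between brass_ring and carriage below 0.004 m and z of brass_ring in the frame of carriage between -0.003 and 0.003 m and y of carriage in the frame of notch below -0.02 m), for 0.2 s.
At the end, for the whole second after the job is handed in: the carriage rests (under 5 mm/s) within 2.5 mm of the notch along the rail; the fingers press on it with over 2 N, the TCP over 20 mm above its top face and within 25 mm of the post axis in plan; the brass ring is fully down around the post (3 mm in height, 4 mm in plan) (y of carriage in the frame of notch between -0.0025 and 0.0025 m and horizontal distance between brass_ring and carriage below 0.004 m and z of brass_ring in the frame of carriage between -0.003 and 0.003 m and linear speed of carriage below 0.005 m/s and contact force between the fingers and carriage above 2 N and z of the grasp point in the frame of carriage above 0.02 m and horizontal distance between the grasp point and carriage below 0.025 m); the arm keeps its last pose, push and grip.
It fails at once if the carriage runs past the notch by more than 12 mm (y of carriage in the frame of notch above 0.012 m).
It fails at once if the brass ring is dropped down the post (moves faster than 0.45 m/s around the post) (horizontal distance between brass_ring and carriage below 0.006 m and z of brass_ring in the frame of carriage between 0.003 and 0.058 m and linear speed of brass_ring above 0.45 m/s).
It fails at once if another thing on the table is moved by more than 30 mm (distance of any of wood_ring, bone_folder, glue_bottle, ring_vase from where it was at the start of the episode above 0.03 m).
It also fails if it takes over 72 s, if anything falls off the work surface, if the arm or the gripper's body presses on something with over 40 N, if the wrist force passes 120 N, or if a joint passes its speed limit or range.

## Working session

There is one attempt and no reset: what is moved stays moved. The work goes in short steps, Python scripts to look and compute and a shell command to move; the robot and the scene stay as the last step left them, time stands still between calls to the robot, and variables do not carry over. Pictures are saved under pics/ and viewed, about 8 in all and at most 12, crops included, and the job is handed in when it is done.

```bash
mkdir -p pics; ls; cat > h.py <<'E'
import numpy as np, cv2
from rig import env
def shot(n,f=None):
    d=env.get_image(n)
    if f: cv2.imwrite('pics/'+f,d['img'])
    return d
def ray(d,u,v):
    K=np.array(d['intrinsics'],float);k=d['k1']
    p=np.linalg.solve(K,[u,v,1.]);s=p[:2].copy()
    for _ in range(30): s=p[:2]/(1+k*(s@s))
    T=np.array(d['T']);r=T[:3,:3]@np.r_[s,1];return T[:3,3],r/np.linalg.norm(r)
def onz(d,u,v,z):
    o,r=ray(d,u,v);return o+r*(z-o[2])/r[2]
def proj(d,P):
    T=np.array(d['T']);c=T[:3,:3].T@(np.array(P)-T[:3,3]);s=c[:2]/c[2]
    s=s*(1+d['k1']*(s@s));return (np.array(d['intrinsics'])@np.r_[s,1])[:2]
E
python3 - <<'E'
from h import *
s=env.get_state();print(s)
for n in('scene','top'):
    d=shot(n,n+'0.png');print(n,np.round(d['T'],3).tolist(),d['intrinsics'],d['k1'])
E
```

```text
pics
{'clock': 0.0, 'q': array([-7.69083751e+01,  2.17373973e+01,  9.93938134e+01,  3.44864880e-05,
        5.89275353e+01, -1.91020926e+00]), 'qd': array([ 0.07363917, -0.03098695,  0.1284401 , -0.03756819, -0.09250362,
       -0.00539534]), 'effort': array([-1.06824617e-03, -7.63723540e+01, -4.34368587e+01,  6.49978453e-02,
        4.25405754e-02, -8.78993228e-05]), 'eef_pos': array([ 0.1810832 , -0.67580803,  0.2321174 ]), 'ee_rot': array([-1.79941288e+02, -1.98769762e-03,  1.50018153e+01]), 'ft_force': array([-1.06245515, -0.15403044,  0.84743876]), 'moment': array([ 0.02836277,  0.0059522 , -0.00448329]), 'width': 0.9964315641578106}
scene [[-0.557, 0.616, -0.557, 1.123], [0.831, 0.407, -0.38, 0.419], [-0.008, -0.675, -0.738, 0.93], [0.0, 0.0, 0.0, 1.0]] [[563.03006828   0.         311.98644042]
 [  0.         563.03006828 231.76189338]
 [  0.           0.           1.        ]] -0.06559840605224439
top [[-0.008, -0.994, 0.109, 0.368], [-1.0, 0.007, -0.01, 0.011], [0.009, -0.109, -0.994, 1.428], [0.0, 0.0, 0.0, 1.0]] [[581.84758119   0.         313.96992777]
 [  0.         581.84758119 247.86940359]
 [  0.           0.           1.        ]] -0.03605672633929188
```

View pics/top0.png

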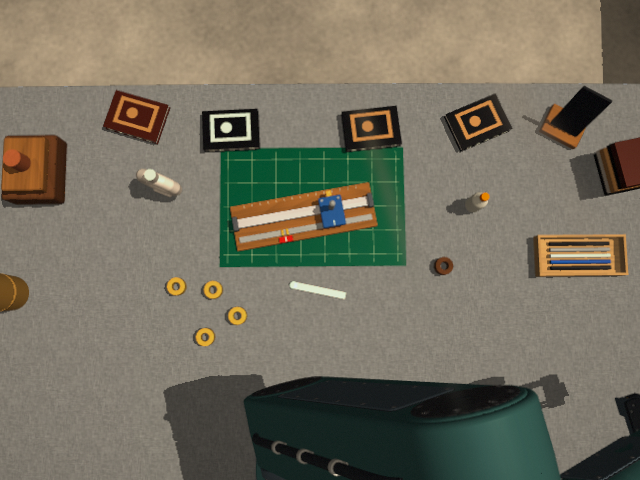

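View pics/scene0.png

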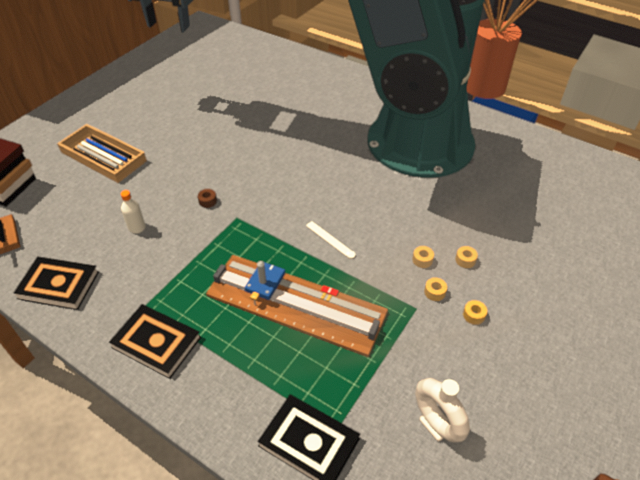

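The top view shows four brass rings at pixels (176,286), (212,290), (236,316) and (204,337), and a dark wooden ring at (443,266). The leftmost, (176,286), is the one meant; in the scene view it is about (476,311). The red station is at (285,238) and the blue carriage at (331,211).

```bash
python3 - <<'E'
from h import *
def blobs(im,lo,hi,amin):
    m=cv2.inRange(cv2.cvtColor(im,cv2.COLOR_BGR2HSV),lo,hi)
    cs,_=cv2.findContours(m,cv2.RETR_EXTERNAL,cv2.CHAIN_APPROX_NONE)
    return [c for c in cs if cv2.contourArea(c)>amin]
D={}
for n in('scene','top'):
    d=D[n]=shot(n)
    for c in blobs(d['img'],(18,150,120),(32,255,255),80):
        (x,y),(w,h),a=cv2.fitEllipse(c); print(n,'brass',np.round([x,y,w,h],1),np.round(onz(d,x,y,.014),4))
    for nm,lo,hi in(('red',(0,200,120),(5,255,255)),('blue',(100,150,60),(125,255,255))):
        for c in blobs(d['img'],lo,hi,15):
            m=cv2.moments(c);u,v=m['m10']/m['m00'],m['m01']/m['m00']
            print(n,nm,m['m00'],round(u,1),round(v,1),np.round(onz(d,u,v,.012 if nm=='red' else .045),4))
t=D['top']['img']
a=cv2.resize(t[175:260,220:390],None,fx=4.7,fy=4.7,interpolation=cv2.INTER_CUBIC)[:400]
s=D['scene']['img']
b=cv2.resize(s[235:360,195:395],None,fx=4,fy=4,interpolation=cv2.INTER_CUBIC)
cv2.imwrite('pics/c1.png',a);cv2.imwrite('pics/c2.png',b)
r=cv2.resize(t[265:355,150:260],None,fx=4,fy=4,interpolation=cv2.INTER_CUBIC);cv2.imwrite('pics/c3.png',r)
E
```

```text
scene brass [474.5 310.3  18.7  22.8] [0.4292 0.3291 0.014 ]
scene brass [435.8 285.9  15.1  20.1] [0.4167 0.2395 0.014 ]
scene brass [466.8 253.6  13.1  18.9] [0.302  0.2577 0.014 ]
scene brass [423.3 253.6  13.3  18.7] [0.3533 0.1798 0.014 ]
scene red 20.5 324.3 288.6 [0.5457 0.0533 0.012 ]
scene blue 500.5 266.7 281.6 [ 0.615  -0.0376  0.045 ]
scene blue 53.0 106.0 149.6 [ 0.5077 -0.6216  0.045 ]
scene blue 393.0 508.0 108.8 [-0.207  0.153  0.045]
top brass [204.7 336.5  17.2  18.4] [0.3111 0.2617 0.014 ]
top brass [236.8 315.4  17.2  18. ] [0.3612 0.1847 0.014 ]
top brass [212.5 289.5  17.2  17.7] [0.4241 0.2439 0.014 ]
top brass [175.8 285.9  16.8  18.3] [0.4333 0.3332 0.014 ]
top red 23.5 281.5 239.5 [0.5451 0.0763 0.012 ]
top red 21.0 289.6 238.2 [0.5483 0.0566 0.012 ]
top blue 95.0 580.7 261.4 [ 0.4827 -0.6461  0.045 ]
top blue 533.0 331.6 211.4 [ 0.6085 -0.0459  0.045 ]
```

View pics/c1.png

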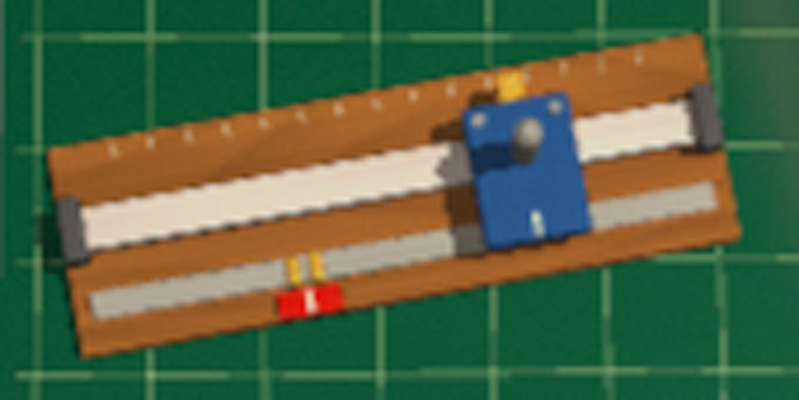

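View pics/c2.png

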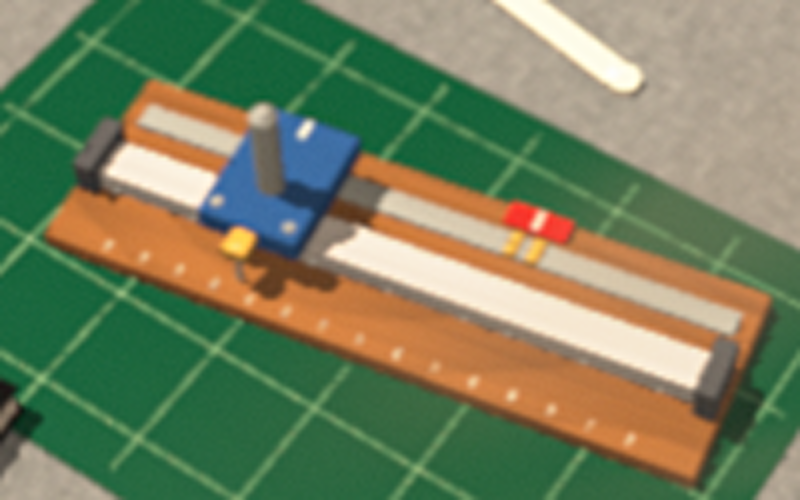

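View pics/c3.png

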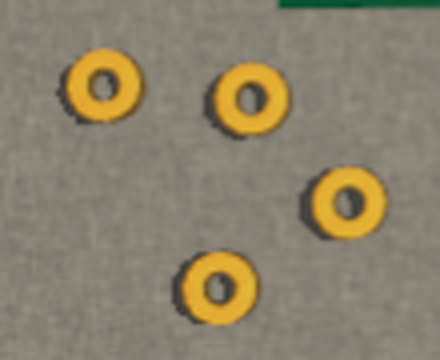

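The crops confirm the choice: the target is the leftmost of four identical brass rings (crop (103,87)). The station's white line is at crop (311,300), the carriage line at (537,222), and the post top at (530,130) in the top crop and (263,110) in the scene crop.

```bash
python3 - <<'E'
from h import *
T=shot('top');S=shot('scene')
t=lambda x,y:(x/4.7+220,y/4.7+175)
s=lambda x,y:(x/4+195,y/4+235)
P=lambda d,p,z:np.round(onz(d,*p,z),4)
for n,p in dict(LT=(50,150),RT=(700,35),RB=(740,238),LB=(82,357)).items(): print(n,P(T,t(*p),.012))
for n,p in dict(RT=(150,82),LT=(770,297),LB=(697,487),RB=(45,237)).items(): print('sc',n,P(S,s(*p),.012))
print('posttop',P(T,t(530,131),.103),P(S,s(263,110),.103),'foot scene',P(S,s(270,190),.045))
print('cline',P(T,t(537,222),.045),P(S,s(306,128),.045),'station',P(T,t(311,300),.014),P(S,s(539,221),.014))
E
python3 -m crank '[{"hand":0.3,"slide":[1,0,0],"dr":[0,0,-0.3]},{"hand":0.3,"slide":[1,0.3,0],"dr":[0,0,-0.3]},{"hand":0.3,"slide":[1,0.6,0],"dr":[0,0,-0.3]},{"hand":0.3,"slide":[1,1,0],"dr":[0,0,0]},{"hand":0.3,"slide":[1,1,0],"dr":[0,0,0]},{"hand":0.3,"slide":[1,1,0],"dr":[0,0,0]},{"hand":0.3,"slide":[1,1,0],"dr":[0,0,0]},{"hand":0.3,"slide":[1,1,0],"dr":[0,0,0]}]' 40
```

```text
LT [0.6271 0.2017 0.012 ]
RT [ 0.6865 -0.1408  0.012 ]
RB [ 0.5779 -0.1598  0.012 ]
LB [0.5178 0.1842 0.012 ]
sc RT [ 0.5806 -0.1575  0.012 ]
sc LT [0.5196 0.1844 0.012 ]
sc LB [0.6309 0.2074 0.012 ]
sc RB [ 0.6893 -0.137   0.012 ]
posttop [ 0.6183 -0.0464  0.103 ] [ 0.6181 -0.0445  0.103 ] foot scene [ 0.6214 -0.0431  0.045 ]
cline [ 0.582  -0.0519  0.045 ] [ 0.5801 -0.0517  0.045 ] station [0.5466 0.0649 0.014 ] [0.5445 0.0656 0.014 ]
clock: 0.97
eef_pos: [0.342, -0.5571, 0.2327]
ee_rot: [180.0, -0.0, 9.8]
ft_force: [0.5, -0.6, 0.8]
width: 0.648
```

```bash
A='x'; python3 -m crank '[{"hand":0.3,"slide":[1,1,0],"dr":[0,0,0]},{"hand":0.3,"slide":[1,1,0],"dr":[0,0,0]},{"hand":0.3,"slide":[1,1,0],"dr":[0,0,0]},{"hand":0.3,"slide":[1,1,0],"dr":[0,0,0]},{"hand":0.3,"slide":[1,1,0],"dr":[0,0,0]},{"hand":0.3,"slide":[0.5,1,0],"dr":[0,0,0]},{"hand":0.3,"slide":[0,1,0],"dr":[0,0,0]},{"hand":0.3,"slide":[0,1,0],"dr":[0,0,0]}]' | grep eef
for i in 1 2 3; do python3 -m crank '[{"hand":0.3,"slide":[0,1,0],"dr":[0,0,0]},{"hand":0.3,"slide":[0,1,0],"dr":[0,0,0]},{"hand":0.3,"slide":[0,1,0],"dr":[0,0,0]},{"hand":0.3,"slide":[0,1,0],"dr":[0,0,0]},{"hand":0.3,"slide":[0,1,0],"dr":[0,0,0]},{"hand":0.3,"slide":[0,1,0],"dr":[0,0,0]},{"hand":0.3,"slide":[0,1,0],"dr":[0,0,0]},{"hand":0.3,"slide":[0,1,0],"dr":[0,0,0]}]'|grep eef; done
```

```text
eef_pos: [0.4517, -0.397, 0.2326]
eef_pos: [0.451, -0.2372, 0.2328]
eef_pos: [0.4511, -0.0772, 0.2329]
eef_pos: [0.4511, 0.0828, 0.2329]
```

```bash
python3 -m crank '[{"hand":0.3,"slide":[0,1,0],"dr":[0,0,0]},{"hand":0.3,"slide":[0,1,0],"dr":[0,0,0]},{"hand":0.3,"slide":[0,1,0],"dr":[0,0,0]},{"hand":0.3,"slide":[0,1,0],"dr":[0,0,0]},{"hand":0.3,"slide":[0,1,0],"dr":[0,0,0]},{"hand":0.3,"slide":[0,1,0],"dr":[0,0,0]},{"hand":0.3,"slide":[0,1,0],"dr":[0,0,0]},{"hand":0.3,"slide":[0,1,0],"dr":[0,0,0]}]'|grep eef
python3 -m crank '[{"hand":0.3,"slide":[-0.25,1,0],"dr":[0,0,0]},{"hand":0.3,"slide":[-0.25,1,-0.5],"dr":[0,0,0]},{"hand":0.3,"slide":[-0.25,1,-1],"dr":[0,0,0]},{"hand":0.3,"slide":[-0.25,1,-1],"dr":[0,0,0]},{"hand":0.3,"slide":[0,0.4,-1],"dr":[0,0,0]},{"hand":0.3,"slide":[0,0,-1],"dr":[0,0,0]},{"hand":0.3,"slide":[0,0,0],"dr":[0,0,0]},{"hand":0.3,"slide":[0,0,0],"dr":[0,0,0]}]'
python3 - <<'E'
from h import *
d=shot('wrist','w1.png');print(np.round(d['T'],3).tolist(),d['k1'])
m=cv2.inRange(cv2.cvtColor(d['img'],cv2.COLOR_BGR2HSV),(18,130,100),(32,255,255))
cs,h=cv2.findContours(m,cv2.RETR_CCOMP,cv2.CHAIN_APPROX_NONE)
for c,hh in zip(cs,h[0]):
    if cv2.contourArea(c)>300:
        e=cv2.fitEllipse(c);print('hole' if hh[3]>=0 else 'out',np.round(e[0]+e[1],1),np.round(onz(d,*e[0],.024),4))
E
```

```text
eef_pos: [0.451, 0.2429, 0.2328]
clock: 4.97
eef_pos: [0.4307, 0.3295, 0.1423]
ee_rot: [179.9, 0.1, 9.9]
ft_force: [-0.0, 0.3, 0.6]
width: 0.649
[[0.171, -0.955, -0.243, 0.5], [-0.985, -0.166, -0.043, 0.342], [0.001, 0.247, -0.969, 0.294], [0.0, 0.0, 0.0, 1.0]] 0.014579785960135065
out [386.8 371.6  19.4  37.6] [0.3373 0.2647 0.024 ]
out [445.8 261.8  52.4  58.3] [0.4296 0.242  0.024 ]
hole [444.  264.4  24.8  29.7] [0.4276 0.2428 0.024 ]
out [321.9 231.1  60.1  62.4] [0.4366 0.3317 0.024 ]
hole [322.7 231.4  25.2  29.9] [0.4365 0.3311 0.024 ]
```

View pics/w1.png

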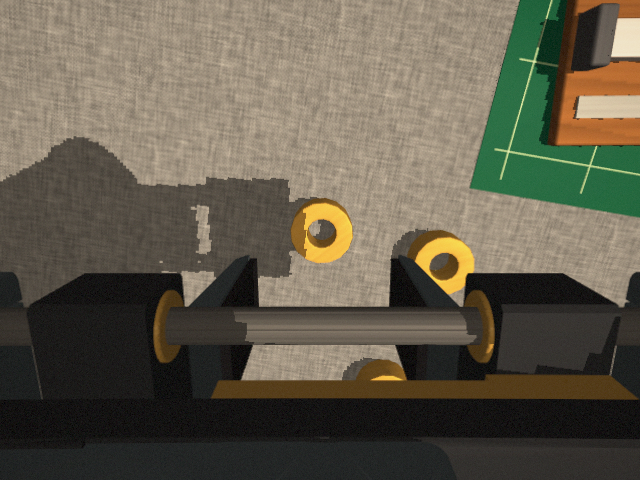

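The target ring in the wrist view is centred at (322,231), with the neighbouring look-alike at (445,262). The fingers will clear it.

```bash
python3 -m crank '[{"hand":0.3,"slide":[0.15,0.1,-1],"dr":[0,0,0]},{"hand":0.3,"slide":[0,0,-1],"dr":[0,0,0]},{"hand":0.3,"slide":[0,0,-1],"dr":[0,0,0]},{"hand":0.3,"slide":[0,0,-1],"dr":[0,0,0]},{"hand":0.3,"slide":[0,0,-1],"dr":[0,0,0]},{"hand":0.3,"slide":[0,0,-0.6],"dr":[0,0,0]},{"hand":0.3,"slide":[0,0,-0.4],"dr":[0,0,0]},{"hand":0.3,"slide":[0,0,0],"dr":[0,0,0]}]' 30
python3 -m crank '[{"hand":-1,"slide":[0,0,0],"dr":[0,0,0]},{"hand":-1,"slide":[0,0,0],"dr":[0,0,0]},{"hand":-1,"slide":[0,0,0],"dr":[0,0,0]},{"hand":-1,"slide":[0,0,0],"dr":[0,0,0]},{"hand":-1,"slide":[0,0,0],"dr":[0,0,0]},{"hand":-1,"slide":[0,0,0],"dr":[0,0,0]}]' 30
```

```text
clock: 5.68
eef_pos: [0.4342, 0.3316, 0.0224]
ee_rot: [180.0, 0.0, 9.8]
ft_force: [0.4, 0.3, -0.7]
width: 0.65
clock: 6.18
eef_pos: [0.4348, 0.3323, 0.0238]
ee_rot: [-180.0, -0.1, 9.8]
ft_force: [0.0, -1.6, 8.4]
width: 0.475
```

```bash
python3 -m crank '[{"hand":-1,"slide":[0,0,0.4],"dr":[0,0,0]},{"hand":-1,"slide":[0,0,1],"dr":[0,0,0]},{"hand":-1,"slide":[0,0,1],"dr":[0,0,0]},{"hand":-1,"slide":[0,0,1],"dr":[0,0,0]},{"hand":-1,"slide":[0,0,1],"dr":[0,0,0]},{"hand":-1,"slide":[0.5,-1,1],"dr":[0,0,0]},{"hand":-1,"slide":[0.5,-1,1],"dr":[0,0,0]},{"hand":-1,"slide":[0.5,-1,1],"dr":[0,0,0]}]' | grep eef
python3 -m crank '[{"hand":-1,"slide":[0.5,-1,0],"dr":[0,0,0]},{"hand":-1,"slide":[0.5,-1,0],"dr":[0,0,0]},{"hand":-1,"slide":[0.5,-1,0],"dr":[0,0,0]},{"hand":-1,"slide":[0.5,-1,0],"dr":[0,0,0]},{"hand":-1,"slide":[0.5,-1,0],"dr":[0,0,0]},{"hand":-1,"slide":[0.5,-1,0],"dr":[0,0,0]},{"hand":-1,"slide":[0.5,-1,0],"dr":[0,0,0]},{"hand":-1,"slide":[0.5,-1,0],"dr":[0,0,0]}]' | grep eef
python3 -m crank '[{"hand":-1,"slide":[0.5,-1,0],"dr":[0,0,0]},{"hand":-1,"slide":[0.5,-1,0],"dr":[0,0,0]},{"hand":-1,"slide":[0.5,-1,0],"dr":[0,0,0]},{"hand":-1,"slide":[0.5,-1,0],"dr":[0,0,0]},{"hand":-1,"slide":[0.5,-1,0],"dr":[0,0,0]},{"hand":-1,"slide":[0.5,-1,0],"dr":[0,0,0]},{"hand":-1,"slide":[0,0,0],"dr":[0,0,0]},{"hand":-1,"slide":[0,0,0],"dr":[0,0,0]}]'
python3 - <<'E'
from h import *
d=shot('wrist','w2.png');shot('scene','s2.png')
p=env.get_state()['eef_pos'];print(proj(d,p),proj(d,p-[0,0,.01]))
E
```

```text
eef_pos: [0.464, 0.2711, 0.1723]
eef_pos: [0.5443, 0.1108, 0.1714]
clock: 8.18
eef_pos: [0.6042, -0.0089, 0.1712]
ee_rot: [-180.0, -0.0, 9.8]
ft_force: [0.1, 0.3, -1.8]
width: 0.481
[320.90451183 313.33606231] [321.05357529 303.46458336]
```

View pics/w2.png

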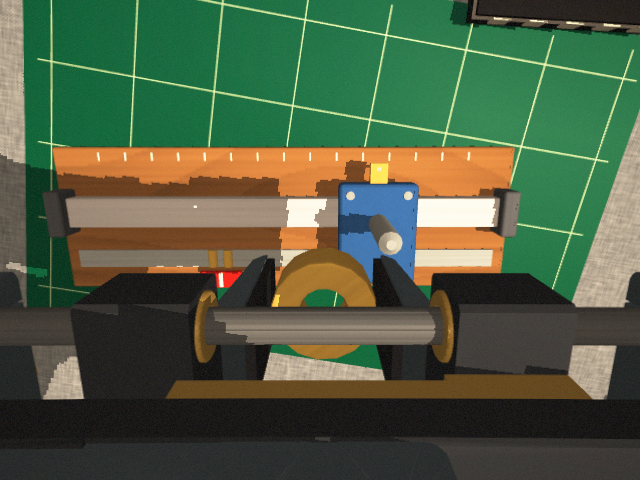

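The held ring is centred at about (324,304) in the wrist view. The post top is at about (390,243) and the carriage is unmoved. Next I measure both in this same view.

```bash
python3 - <<'E'
from h import *
d=shot('wrist');im=d['img'];hsv=cv2.cvtColor(im,cv2.COLOR_BGR2HSV)
st=env.get_state();p=st['eef_pos'];print(p)
m=cv2.inRange(hsv,(14,120,60),(32,255,255))
cols=range(316,334,3)
for u in cols:
    r=np.flatnonzero(m[240:375,u])+240; b=np.split(r,np.flatnonzero(np.diff(r)>1)+1); print(u,[(x[0],x[-1]) for x in b])
for v in (292,296,300):
    r=np.flatnonzero(m[v,262:390])+262; b=np.split(r,np.flatnonzero(np.diff(r)>1)+1); print('row',v,[(x[0],x[-1]) for x in b])
# post top: bright grey disc
for v in (239,243,247): print(v,im[v,374:408].mean(1).astype(int).tolist())
g=cv2.inRange(hsv,(0,0,90),(180,60,255))[225:262,365:415];print('\n'.join(''.join('#' if x else '.' for x in r) for r in g))
E
```

```text
[ 0.60362641 -0.00752532  0.17087901]
316 [(np.int64(242), np.int64(245)), (np.int64(248), np.int64(289)), (np.int64(345), np.int64(358))]
319 [(np.int64(242), np.int64(242)), (np.int64(245), np.int64(245)), (np.int64(248), np.int64(288)), (np.int64(345), np.int64(358))]
322 [(np.int64(244), np.int64(245)), (np.int64(247), np.int64(288)), (np.int64(345), np.int64(358))]
325 [(np.int64(248), np.int64(288)), (np.int64(345), np.int64(358))]
328 [(np.int64(240), np.int64(240)), (np.int64(247), np.int64(289)), (np.int64(345), np.int64(358))]
331 [(np.int64(241), np.int64(241)), (np.int64(243), np.int64(244)), (np.int64(247), np.int64(289)), (np.int64(345), np.int64(358))]
row 292 [(np.int64(275), np.int64(310)), (np.int64(337), np.int64(373))]
row 296 [(np.int64(274), np.int64(305)), (np.int64(342), np.int64(374))]
row 300 [(np.int64(272), np.int64(303)), (np.int64(344), np.int64(375))]
239 [123, 123, 122, 81, 77, 71, 72, 101, 141, 145, 145, 148, 150, 153, 157, 164, 172, 180, 188, 199, 201, 202, 204, 205, 208, 213, 210, 211, 211, 216, 140, 127, 124, 124]
243 [122, 123, 123, 121, 122, 79, 
[... 1500 characters left out ...]
....#####################............
..................####################............
...................##################.............
....................################..............
.....................##############...............
......................###########.................
..........................###.....................
..................................................
..................................................
..................................................
..................................................
..................................................
..................................................
..................................................
```

```bash
python3 - <<'E'
from h import *
d=shot('wrist');p=env.get_state()['eef_pos']
x=np.array([np.cos(np.radians(9.84)),np.sin(np.radians(9.84)),0])
zt=p[2]
a=onz(d,323.5,288.5,zt)-.010*x; b=onz(d,323.5,358.5,zt)+.022*x
print('ring',a,b,'rel tcp',a-p,b-p, [ (onz(d,343.5,300,zt)-onz(d,303.5,300,zt))])
for u,v,z in((392,241.7,.099),(393.5,243,.103)): print('post',onz(d,u,v,z))
print(d['img'][232:258,393].mean(1).astype(int).tolist())
E
```

```text
ring [ 0.60419816 -0.00731844  0.17089146] [ 0.60477215 -0.00723922  0.17089146] rel tcp [0.00049162 0.0001261  0.        ] [0.00106561 0.00020532 0.        ] [array([ 0.00278596, -0.01598992,  0.        ])]
post [ 0.62130149 -0.04436609  0.099     ]
post [ 0.62162373 -0.04448857  0.103     ]
[184, 185, 184, 187, 187, 187, 186, 190, 211, 222, 224, 223, 221, 220, 218, 220, 223, 218, 177, 164, 169, 171, 159, 124, 120, 119]
```

```bash
python3 -m crank '[{"hand":-1,"slide":[0.4,-0.9,0],"dr":[0,0,0]},{"hand":-1,"slide":[0.42,-0.95,-0.8],"dr":[0,0,0]},{"hand":-1,"slide":[0,0,-0.8],"dr":[0,0,0]},{"hand":-1,"slide":[0,0,0],"dr":[0,0,0]},{"hand":-1,"slide":[0,0,0],"dr":[0,0,0]},{"hand":-1,"slide":[0,0,0],"dr":[0,0,0]}]'
python3 - <<'E'
from h import *
w=shot('wrist','w3.png');s=shot('scene','s3.png')
a=cv2.resize(w['img'][230:370,240:400],None,fx=3.5,fy=3.5,interpolation=cv2.INTER_CUBIC)
b=cv2.resize(s['img'][215:315,220:320],None,fx=4.9,fy=4.9,interpolation=cv2.INTER_CUBIC)[:490,:240+0] if 0 else cv2.resize(s['img'][205:315,235:290],None,fy=490/110,fx=490/110,interpolation=cv2.INTER_CUBIC)
t=shot('top');b=np.hstack([cv2.resize(a,(560,490))[:, :],b])
cv2.imwrite('pics/c4.png',b[:,:800]);print(b.shape,env.get_state()['eef_pos'])
E
```

```text
clock: 8.88
eef_pos: [0.6206, -0.0445, 0.1394]
ee_rot: [-180.0, -0.0, 9.9]
ft_force: [0.9, -1.2, -2.5]
width: 0.475
(490, 805, 3) [ 0.62089282 -0.04466643  0.13970587]
```

View pics/c4.png

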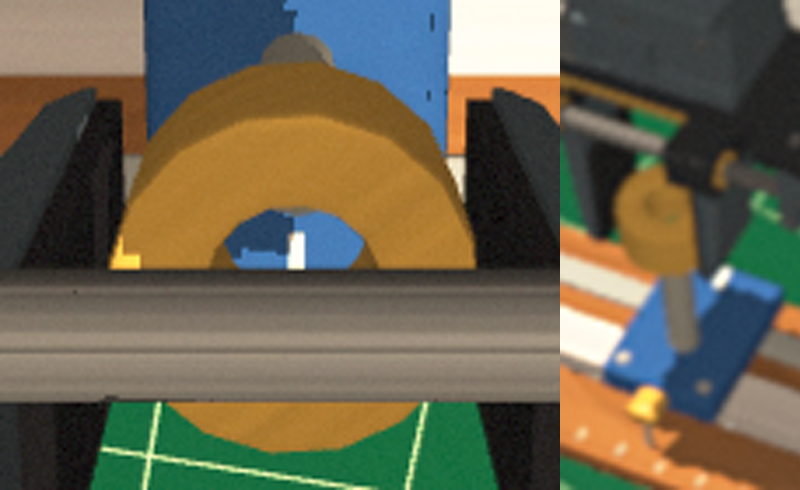

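The ring hangs over the post. The columns agree (post at 297, ring centre at 294 in the crop), and a sliver of the post shows at the near edge of the bore at (293,210). I use this to check the fore-aft alignment.

```bash
python3 - <<'E'
from h import *
d=shot('wrist');im=d['img'];p=env.get_state()['eef_pos'];hsv=cv2.cvtColor(im,cv2.COLOR_BGR2HSV)
for u in(321,323,325): print(u,[tuple(int(k) for k in x) for x in hsv[284:298,u]])
for v in(242,244,246): print(v,hsv[v,308:344,1].tolist())
r=np.flatnonzero(cv2.inRange(hsv,(14,120,60),(32,255,255))[300,262:390])+262;print(r[0],r[-1],p)
x=np.array([np.cos(np.radians(9.84)),np.sin(np.radians(9.84)),0])
m=cv2.inRange(hsv,(14,120,60),(32,255,255));
for u in(320,324):print('far edge',np.flatnonzero(m[340:375,u])[-1]+340)
for zt in (p[2],p[2]+.0015):
    print('bore c',onz(d,324,289.,zt)-.010*x,'outer c',onz(d,324,358.5,zt)+.022*x)
for e in(290,291,292):print(e,'post c if 14mm',onz(d,324,e,.099)+.007*x,'if 6mm',onz(d,324,e,.103)+.003*x)
E
```

```text
321 [(18, 187, 175), (18, 185, 174), (18, 184, 173), (18, 182, 174), (18, 176, 165), (17, 119, 135), (17, 38, 108), (101, 37, 111), (105, 152, 99), (107, 150, 97), (106, 145, 97), (106, 150, 95), (105, 160, 99), (106, 150, 95)]
323 [(18, 184, 176), (17, 185, 175), (18, 186, 173), (18, 184, 175), (18, 172, 165), (17, 118, 132), (19, 56, 109), (18, 33, 102), (105, 113, 97), (106, 149, 101), (106, 153, 118), (105, 156, 183), (105, 94, 185), (37, 19, 241)]
325 [(18, 183, 177), (18, 183, 177), (18, 181, 176), (18, 181, 172), (17, 173, 165), (19, 91, 121), (19, 51, 109), (23, 9, 111), (106, 129, 164), (106, 155, 184), (106, 154, 184), (105, 156, 185), (106, 95, 191), (34, 18, 240)]
242 [156, 158, 147, 147, 148, 147, 152, 142, 140, 36, 52, 51, 49, 54, 53, 58, 50, 54, 48, 53, 53, 54, 50, 53, 137, 155, 156, 156, 152, 154, 156, 154, 153, 154, 154, 152]
244 [144, 149, 150, 150, 150, 154, 142, 41, 49, 52, 48, 50, 45, 45, 45, 53, 48, 51, 51, 56, 54, 53, 56, 52, 53, 47, 151, 154, 155, 151, 157, 158, 151, 151, 154, 154]
246 [147, 151, 147, 148, 153, 155, 57, 48, 56, 45, 54, 53, 49, 48, 56, 48, 52, 50, 49, 55, 59, 54, 54, 54, 59, 50, 80, 151, 154, 155, 156, 154, 153, 158, 156, 157]
272 375 [ 0.62083614 -0.04479136  0.13958744]
far edge 358
far edge 358
bore c [ 0.62121938 -0.04470941  0.13958744] outer c [ 0.62200616 -0.04460886  0.13958744]
bore c [ 0.62179913 -0.0446061   0.14108744] outer c [ 0.62288922 -0.04445259  0.14108744]
290 post c if 14mm [ 0.62174589 -0.04469314  0.099     ] if 6mm [ 0.61936187 -0.0450993   0.103     ]
291 post c if 14mm [ 0.62120882 -0.04478692  0.099     ] if 6mm [ 0.61883595 -0.04519114  0.103     ]
292 post c if 14mm [ 0.62067107 -0.04488083  0.099     ] if 6mm [ 0.61830937 -0.04528309  0.103     ]
```

```bash
python3 -m crank '[{"hand":-1,"slide":[-0.03,0,-0.3],"dr":[0,0,0]},{"hand":-1,"slide":[0,0,-0.25],"dr":[0,0,0]},{"hand":-1,"slide":[0,0,-0.25],"dr":[0,0,0]},{"hand":-1,"slide":[0,0,-0.25],"dr":[0,0,0]},{"hand":-1,"slide":[0,0,-0.25],"dr":[0,0,0]},{"hand":-1,"slide":[0,0,0],"dr":[0,0,0]},{"hand":-1,"slide":[0,0,0],"dr":[0,0,0]}]'
```

```text
clock: 9.67
eef_pos: [0.6197, -0.0452, 0.1122]
ee_rot: [-180.0, 0.0, 9.8]
ft_force: [0.1, 0.5, -2.3]
width: 0.477
```

```bash
python3 -m crank '[{"hand":-1,"slide":[0,0,-0.3],"dr":[0,0,0]},{"hand":-1,"slide":[0,0,-0.3],"dr":[0,0,0]},{"hand":-1,"slide":[0,0,-0.3],"dr":[0,0,0]},{"hand":-1,"slide":[0,0,-0.3],"dr":[0,0,0]},{"hand":-1,"slide":[0,0,-0.3],"dr":[0,0,0]},{"hand":-1,"slide":[0,0,-0.3],"dr":[0,0,0]},{"hand":-1,"slide":[0,0,0],"dr":[0,0,0]}]'
```

```text
clock: 10.25
eef_pos: [0.6192, -0.0451, 0.0753]
ee_rot: [-180.0, 0.1, 9.8]
ft_force: [-0.4, -0.4, -1.5]
width: 0.477
```

```bash
python3 -m crank '[{"hand":-1,"slide":[0,0,-0.1],"dr":[0,0,0]},{"hand":-1,"slide":[0,0,0],"dr":[0,0,0]}]'; python3 -m crank '[{"hand":-1,"slide":[0,0,-0.1],"dr":[0,0,0]},{"hand":-1,"slide":[0,0,0],"dr":[0,0,0]}]'
```

```text
clock: 10.42
eef_pos: [0.6199, -0.0452, 0.0745]
ee_rot: [-180.0, 0.0, 9.8]
ft_force: [0.2, 0.1, -2.3]
width: 0.478
clock: 10.58
eef_pos: [0.62, -0.0452, 0.0727]
ee_rot: [180.0, -0.0, 9.8]
ft_force: [-0.0, -0.2, -2.4]
width: 0.476
```

Step down in 1–2 mm rows until the touch shows in the force.

```bash
for k in 1; do python3 -m crank '[{"hand":-1,"slide":[0,0,-0.1],"dr":[0,0,0]},{"hand":-1,"slide":[0,0,0],"dr":[0,0,0]}]'|egrep 'eef|force'; python3 -m crank '[{"hand":-1,"slide":[0,0,-0.05],"dr":[0,0,0]},{"hand":-1,"slide":[0,0,0],"dr":[0,0,0]}]'|egrep 'eef|force';python3 -m crank '[{"hand":-1,"slide":[0,0,-0.05],"dr":[0,0,0]},{"hand":-1,"slide":[0,0,0],"dr":[0,0,0]}]'|egrep 'eef|force'; done
```

```text
eef_pos: [0.6199, -0.0451, 0.0706]
ft_force: [0.8, 0.6, -2.6]
eef_pos: [0.6199, -0.0452, 0.0696]
ft_force: [0.2, 0.0, -1.4]
eef_pos: [0.6201, -0.0452, 0.0689]
ft_force: [-0.1, 0.6, 0.6]
```

```bash
python3 -m crank '[{"hand":-1,"slide":[0,0,-0.05],"dr":[0,0,0]},{"hand":-1,"slide":[0,0,0],"dr":[0,0,0]}]'|egrep 'eef|force'; python3 -m crank '[{"hand":0.1,"slide":[0,0,0],"dr":[0,0,0]},{"hand":0.2,"slide":[0,0,0],"dr":[0,0,0]},{"hand":0.3,"slide":[0,0,0],"dr":[0,0,0]},{"hand":0.3,"slide":[0,0,0],"dr":[0,0,0]},{"hand":0.3,"slide":[0,0,0],"dr":[0,0,0]}]'; python3 -m crank '[{"hand":0.3,"slide":[0,0,0.3],"dr":[0,0,0]},{"hand":0.3,"slide":[0,0,0.6],"dr":[0,0,0]},{"hand":0.3,"slide":[0,0,0.3],"dr":[0,0,0]},{"hand":0.3,"slide":[0,0,0.1],"dr":[0,0,0]},{"hand":0.3,"slide":[0,0,0],"dr":[0,0,0]}]'
python3 - <<'E'
from h import *
w=shot('wrist','w4.png');s=shot('scene','s4.png')
a=cv2.resize(w['img'][190:370,220:420],None,fx=2.4,fy=2.4)
b=cv2.resize(s['img'][225:325,225:300],None,fx=4.32,fy=4.32,interpolation=cv2.INTER_CUBIC)
cv2.imwrite('pics/c5.png',np.hstack([a[:432],b[:432]])[:,:800])
E
```

```text
eef_pos: [0.6202, -0.0452, 0.0687]
ft_force: [-6.4, -0.1, 15.0]
clock: 11.67
eef_pos: [0.62, -0.0451, 0.0677]
ee_rot: [-180.0, -0.0, 9.8]
ft_force: [-0.2, -0.6, -0.3]
width: 0.65
clock: 12.08
eef_pos: [0.6206, -0.0452, 0.095]
ee_rot: [180.0, -0.1, 9.8]
ft_force: [-0.5, -0.4, 0.0]
width: 0.65
```

View pics/c5.png

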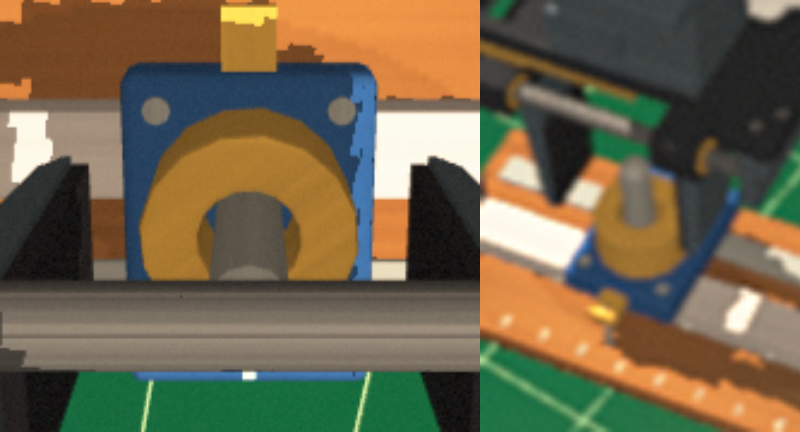

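The ring sits flat on the carriage around the post (crop (250,230) and (637,230)). Contact came at TCP z 0.0687, which puts its underside at about 45 mm. The fingertips are now above the ring, so I grip the post.

```bash
python3 -m crank '[{"hand":-1,"slide":[0,0,0],"dr":[0,0,0]},{"hand":-1,"slide":[0,0,0],"dr":[0,0,0]},{"hand":-1,"slide":[0,0,0],"dr":[0,0,0]},{"hand":-1,"slide":[0,0,0],"dr":[0,0,0]},{"hand":-1,"slide":[0,0,0],"dr":[0,0,0]},{"hand":-1,"slide":[0,0,0],"dr":[0,0,0]},{"hand":-1,"slide":[0,0,0],"dr":[0,0,0]},{"hand":-1,"slide":[0,0,0],"dr":[0,0,0]}]' 50
python3 -m crank '[{"hand":-1,"slide":[-0.04,0.25,0],"dr":[0,0,0]},{"hand":-1,"slide":[-0.09,0.5,0],"dr":[0,0,0]},{"hand":-1,"slide":[-0.09,0.5,0],"dr":[0,0,0]},{"hand":-1,"slide":[-0.09,0.5,0],"dr":[0,0,0]},{"hand":-1,"slide":[-0.09,0.5,0],"dr":[0,0,0]},{"hand":-1,"slide":[-0.04,0.25,0],"dr":[0,0,0]},{"hand":-1,"slide":[0,0,0],"dr":[0,0,0]}]'
```

```text
clock: 12.85
eef_pos: [0.6199, -0.0452, 0.0937]
ee_rot: [180.0, 0.0, 9.8]
ft_force: [1.4, -0.2, 0.2]
width: 0.141
clock: 13.43
eef_pos: [0.6111, 0.0057, 0.0937]
ee_rot: [-180.0, -0.0, 9.9]
ft_force: [1.4, 3.2, -2.1]
width: 0.14
```

```bash
python3 -m crank '[{"hand":-1,"slide":[-0.07,0.4,0],"dr":[0,0,0]},{"hand":-1,"slide":[-0.09,0.5,0],"dr":[0,0,0]},{"hand":-1,"slide":[-0.09,0.5,0],"dr":[0,0,0]},{"hand":-1,"slide":[-0.09,0.5,0],"dr":[0,0,0]},{"hand":-1,"slide":[-0.04,0.25,0],"dr":[0,0,0]},{"hand":-1,"slide":[0,0,0],"dr":[0,0,0]},{"hand":-1,"slide":[0,0,0],"dr":[0,0,0]}]'
python3 - <<'E'
from h import *
# remaining from station line vs carriage line in top view
for n in('top','scene'):
    d=shot(n,n+'5.png');hsv=cv2.cvtColor(d['img'],cv2.COLOR_BGR2HSV)
    for nm,lo,hi in(('red',(0,180,100),(6,255,255)),('blue',(100,150,40),(125,255,255))):
        m=cv2.inRange(hsv,lo,hi);cs,_=cv2.findContours(m,0,1)
        for c in cs:
            if cv2.contourArea(c)>12:print(n,nm,cv2.boundingRect(c))
t=cv2.resize(cv2.imread('pics/top5.png')[180:260,250:350],None,fx=5,fy=5,interpolation=cv2.INTER_CUBIC)
cv2.imwrite('pics/c6.png',t)
E
```

```text
clock: 14.02
eef_pos: [0.6038, 0.048, 0.0937]
ee_rot: [-180.0, -0.0, 9.8]
ft_force: [2.0, 3.2, -5.1]
width: 0.138
top blue (550, 260, 60, 4)
scene red (329, 289, 9, 7)
scene red (0, 140, 18, 21)
scene blue (87, 140, 39, 21)
scene blue (473, 98, 64, 24)
```

View pics/c6.png

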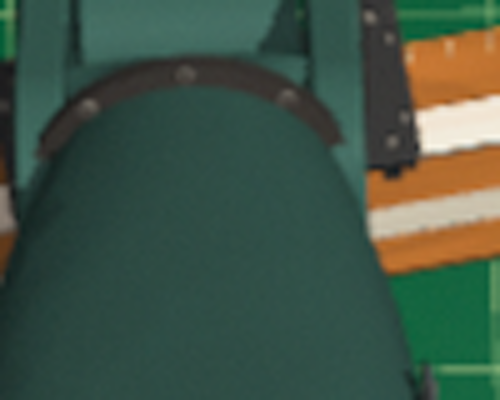

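The arm hides the jig from above, so from here I go by force and measured travel (94.6 mm of about 121 mm done).

```bash
python3 -m crank '[{"hand":-1,"slide":[-0.035,0.2,0],"dr":[0,0,0]},{"hand":-1,"slide":[-0.035,0.2,0],"dr":[0,0,0]},{"hand":-1,"slide":[-0.017,0.1,0],"dr":[0,0,0]}]' | egrep 'eef|force'
for i in 1 2 3 4 5; do python3 -m crank '[{"hand":-1,"slide":[-0.017,0.1,0],"dr":[0,0,0]},{"hand":-1,"slide":[0,0,0],"dr":[0,0,0]}]'| egrep 'eef|force'; done
```

```text
eef_pos: [0.6021, 0.0574, 0.0937]
ft_force: [5.2, -3.8, -5.7]
eef_pos: [0.6017, 0.0597, 0.0937]
ft_force: [3.7, 0.1, -5.6]
eef_pos: [0.6014, 0.0617, 0.0937]
ft_force: [5.7, 0.6, -5.6]
eef_pos: [0.6011, 0.0633, 0.0937]
ft_force: [5.1, -3.8, -6.2]
eef_pos: [0.6008, 0.0652, 0.0938]
ft_force: [5.6, -2.7, -5.6]
eef_pos: [0.6004, 0.0675, 0.0937]
ft_force: [4.3, 0.1, -5.8]
```

```bash
for i in 1 2 3 4 5 6; do python3 -m crank '[{"hand":-1,"slide":[-0.008,0.05,0],"dr":[0,0,0]},{"hand":-1,"slide":[0,0,0],"dr":[0,0,0]},{"hand":-1,"slide":[0,0,0],"dr":[0,0,0]}]'| egrep 'eef|force'; done
```

```text
eef_pos: [0.6002, 0.0687, 0.0937]
ft_force: [4.6, 0.5, -5.2]
eef_pos: [0.6, 0.0698, 0.0937]
ft_force: [5.2, 1.6, -5.7]
eef_pos: [0.5998, 0.0709, 0.0937]
ft_force: [4.8, 2.4, -5.6]
eef_pos: [0.5995, 0.0721, 0.0937]
ft_force: [5.0, 5.9, -5.9]
eef_pos: [0.5994, 0.0733, 0.0938]
ft_force: [3.8, 7.8, -6.0]
eef_pos: [0.5992, 0.0742, 0.0938]
ft_force: [4.0, 5.3, -5.1]
```

The force along the rail is now +5 to +8 N, which would be a forward pull. I check the line alignment in a picture before going further.

```bash
python3 - <<'E'
from h import *
w=shot('wrist','w7.png');s=shot('scene','s7.png');F=[]
for _ in range(12):
    st=env.get_state();F.append(np.r_[st['eef_pos'],st['ft_force']]);shot('top')
print(np.round(np.mean(F,0),4),np.round(np.std(F,0),4),env.get_state()['clock'])
a=cv2.resize(w['img'][330:400,200:450],None,fx=3.2,fy=3.2,interpolation=cv2.INTER_CUBIC)
b=cv2.resize(s['img'][250:330,270:400],None,fx=4.5,fy=4.5,interpolation=cv2.INTER_CUBIC)
c=np.zeros((600,800,3),np.uint8);c[:224,:800]=a;c[230:590,:585]=b;cv2.imwrite('pics/c7.png',c)
E
```

```text
[ 0.5992  0.0742  0.0937  4.0842  5.3529 -5.8475] [0.     0.     0.     0.5238 0.4456 0.4685] 17.4
```

View pics/c7.png

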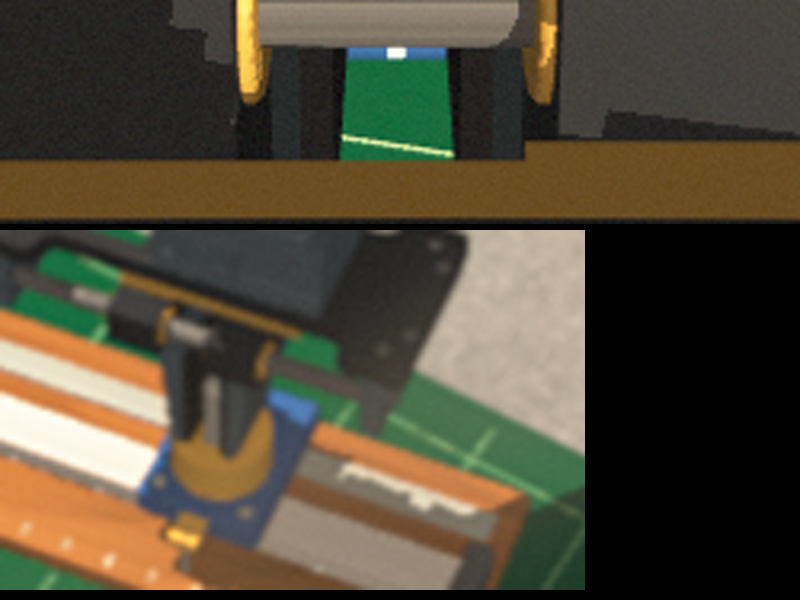

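The wrist view shows the white carriage line centred between the fingers at (397,52), so the grip is intact. The carriage now covers the station plate. The force traces resistance, then crest, then forward pull, so I step on until the pull dies away.

```bash
for i in 1 2 3; do python3 -m crank '[{"hand":-1,"slide":[-0.008,0.05,0],"dr":[0,0,0]},{"hand":-1,"slide":[0,0,0],"dr":[0,0,0]},{"hand":-1,"slide":[0,0,0],"dr":[0,0,0]},{"hand":-1,"slide":[0,0,0],"dr":[0,0,0]}]'| egrep 'eef|force'; done
```

```text
eef_pos: [0.5991, 0.0748, 0.0937]
ft_force: [4.9, 1.1, -6.1]
eef_pos: [0.599, 0.0753, 0.0937]
ft_force: [5.8, -4.6, -5.4]
eef_pos: [0.5989, 0.0758, 0.0937]
ft_force: [5.6, -10.7, -5.7]
```

The force crossed zero at y ≈ 0.0749, where the cameras put the notch (0.0744). It then turned to steep resistance on the far side, so the carriage is in the notch. I back the command off about 1.7 mm to relieve the push.

```bash
python3 -m crank '[{"hand":-1,"slide":[0.007,-0.04,0],"dr":[0,0,0]},{"hand":-1,"slide":[0.007,-0.04,0],"dr":[0,0,0]},{"hand":-1,"slide":[0,0,0],"dr":[0,0,0]},{"hand":-1,"slide":[0,0,0],"dr":[0,0,0]},{"hand":-1,"slide":[0,0,0],"dr":[0,0,0]},{"hand":-1,"slide":[0,0,0],"dr":[0,0,0]}]'
python3 - <<'E'
from h import *
s=shot('scene','s8.png');w=shot('wrist','w8.png');t=shot('top','t8.png')
d=np.array([-.171,.985,0]);n=np.array([.985,.171,0])
# carriage corner edges vs red plate: any red pixels in the views
for nm,x in(('scene',s),('wrist',w),('top',t)):
    h=cv2.cvtColor(x['img'],cv2.COLOR_BGR2HSV);P=np.array([.5455,.0652,.013])
    pj=proj(x,P);u,v=np.round(pj).astype(int);print(nm,'station line expected',pj)
    if 12<=v<468 and 20<=u<620:
        m=cv2.inRange(h[v-12:v+12,u-20:u+20],(0,150,60),(8,255,255));print('red px',int((m>0).sum()))
h=cv2.cvtColor(w['img'],cv2.COLOR_BGR2HSV)
m=cv2.inRange(h[340:352,300:360],(0,0,170),(180,60,255));y,x=np.nonzero(m)
if len(x):
    u,v=x.mean()+300,y.mean()+340;print('white line px',u,v,onz(w,u,v,.045),'rail coord',onz(w,u,v,.045)@d,'station rail',np.array([.5455,.0652,0])@d)
E
```

```text
clock: 18.9
eef_pos: [0.5991, 0.0749, 0.0937]
ee_rot: [180.0, -0.0, 9.9]
ft_force: [5.5, -3.1, -6.6]
width: 0.137
scene station line expected [329.31121693 290.80413258]
red px 0
wrist station line expected [324.30385445 337.69580253]
red px 0
top station line expected [286.06785177 239.30696086]
red px 0
white line px 323.5 346.0 [0.5573402  0.06778392 0.045     ] rail coord -0.028538012596753173 station rail -0.029058500000000008
```

The wrist-camera position of the carriage's white line is within 0.5 mm of the station line along the rail. The carriage is at rest with the post gripped, so I hand in.

```bash
python3 -m crank '[{"hand":-1,"slide":[0,0,0],"dr":[0,0,0]},{"hand":-1,"slide":[0,0,0],"dr":[0,0,0]},{"hand":-1,"slide":[0,0,0],"dr":[0,0,0]},{"hand":-1,"slide":[0,0,0],"dr":[0,0,0]}]' && python3 -c "
from rig import env
print(env.close_job())"
```

```text
clock: 19.38
eef_pos: [0.5991, 0.0749, 0.0937]
ee_rot: [180.0, -0.0, 9.8]
ft_force: [5.5, -3.4, -6.2]
width: 0.143
the job is handed in; nothing more can be done
None
```

I lowered the leftmost brass ring over the post and set it down on the carriage. I then gripped the post above it, slid the carriage about 121.5 mm into the notch, and handed in at 19.4 s still gripping the post. No verdict was reported.

**What agreed**
- **Ring:** it touched down with its underside at about 45 mm, the height of the carriage top, and a picture showed it flat around the post.
- **Notch by force:** along the rail I felt resistance, then a forward pull up to 7.8 N. The force crossed zero at y ≈ 0.0749, then resistance built up to 10.7 N on the far side. I backed off from there.
- **Notch by position:** the cameras put the notch at y ≈ 0.0744. The carriage's white line measured 0.5 mm from the station line along the rail.
- **At rest:** the last two pose readings were the same, and the fingers were stopped on the post with the grip set to 50 N.

**What did not, or was not checked**
- **Weak first resistance:** before the first ridge I read only about 4 N, not the 7–11 N described. This may be because the force reading showed about +3 N along the rail at rest, or because of where I took the readings.
- **Leftover force:** a small push of about 3 N along the rail and 5.5 N sideways remained at the end.
- **Hidden plate:** the red plate was hidden by the arm and carriage at the end, so I could not see the two white lines meet directly.
- **Last look at the ring:** I did not measure the ring's height again after the slide; the last scene picture still showed it around the post.

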